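# Dig out the buried key and lock it in the repair jig

## Robot

A 6-joint arm with a two-finger parallel gripper is mounted at the origin on the work surface. World frame = base frame: x ahead of the robot, y to its left, z up, the work surface at z = 0. Lengths are in m, angles in rad, forces in N, time in s.
With the tool pointing down it reaches from about 0.375 to 0.975 m from the base axis. Payload 3.8 kg.
Tool frame: the origin (TCP) lies at the very end of the fingers, on their centre line; the grasp point (between the pads) lies 19 mm behind it; z points along the fingers, y is the line along which they close (so a half turn about z gives the same grasp; the last joint's range is limited). The gripper opens to 88 mm and grips with 3 to 60 N. Pads are 18 mm wide; open, the fingers measure 123 mm over their backs; the gripper's body (75 mm by 187 mm) begins 45 mm behind the grasp point.
Start: joints at [-1.366, 0.264, 1.604, -0, 1.274, -0.037], TCP at [0.162, -0.655, 0.239] pointing down, gripper open.
Joint ranges: [-2.63, 2.63], [-0.94, 2.18], [0.31, 2.57], [-1.31, 4.45], [0, 2.66], [-2.55, 2.55]. Speed limits (rad/s): [2.57, 2.57, 3.14, 3.14, 3.14, 3.14].

## Interface

Orientations are given as [roll, pitch, yaw] about the fixed x, y, z axes, in that order (R = Rz(yaw) Ry(pitch) Rx(roll)).
In Python, from rig import manip gives the robot as it stands. The module is installed in compiled form; this text tells all that it offers.
- The arm moves only by the shell command python3 -m jog 'ROWS' [FORCE]. ROWS is JSON, a list that holds one entry, the list of rows, each a list of 7 numbers: the shift along the tool's x, y, z in m, then the turn, a rotation vector about the tool's x, y, z in rad, then the opening, from 0 (shut) to 1 (fully open). A call has 1 to 5 rows; each row shifts and turns the commanded pose from where the row before left it, along the tool's axes as they then stand; what a row does not reach is not made up. A row lasts 1/10 s, in which the tool goes at most 50 mm and 8.59 degrees, less where a joint would pass 70% of its speed; a pose out of reach is approached as far as the arm can. A call with a gripper value outside its range is refused whole. The fingers move at their own pace and stop on an object; FORCE is the grip in N (left out, the last holds). Time passes only in rows, so rows that do not move let the fingers close. It gives the time, the measured TCP pose, the force, the opening and the grip force at its end, in the units of the state.
- manip.read_state(): the state, without advancing time (a new reading comes with each control period).
- manip.get_image(name): name is "scene" or "top"; returns the picture (400x640x3 uint8, red, green, blue); there is no depth.
- manip.camera_params(name): a dict with "fx", "fy", "cx", "cy" (pixels), "k1" (the pictures are not rectified: a ray, as slopes to the right and down, at radius r is drawn at 1 + k1 r^2 times it, then the intrinsics apply), "eye" and "orientation" of the camera in the world. Camera axes: x right, y up, looking along -z (the intrinsics and any distortion apply to the point x, -y, -z); pixel columns grow to the right and rows downward; lengths in m; the calibration is good to about 2 mm. A picture is of the moment at which its call begins. camera_params takes no time and is no camera call.
- manip.finish_job(): hands the job in; it is judged then, once.
The state is a dict: "time": time; "joint_pos": joint angles; "qd": joint speeds; "effort": joint torques, N m; "tool_pos": TCP position; "tcp_rot": TCP orientation; "contact_force": force on the tool from outside, world axes, zero at the start; "wrist_torque": the same for the moment, N m; "width": finger opening in m; "grasp_force": force on a finger pad.
Only numpy, scipy, OpenCV 4.12 (cv2) and the standard library are available. Lean on these libraries where they do the work, as an engineer would, in place of code of your own. Each camera call takes 0.05 s, during which the arm holds its last target. There are 200 camera calls.

## Task

A steel instrument key lies buried in the grey parts bin: first move every loose carton, tin and cork block out of the bin into the empty shallow white tray, side by side on its floor, not on top of one another. Then lift the key out and lay it flat and lengthways in the bed of the wooden jig that is still empty (the other holds a finished key, which must stay as it is), and let go of it. Last, swing the jig's keeper bar over the key, pushing its free end until it is fully against the stop on that side; leave the bottles and the screwdriver beside the work alone.

Things in the scene. Friction and masses are not known exactly. Their poses are not given: they have to be found in the camera images.
- bin: grey open parts bin, fixed, outside 230 x 180 x 45 mm (x, y, z), walls and floor 5 mm thick; origin under its centre, on the table. At the start the key lies on its floor about 30 mm to the -y side of the middle, roughly along x, with two cartons lying side by side on it; a tin may lie on one carton and a cork block on the other; a further tin and cork block may lie on the floor along the +y side. The key's ends peep out
- tray: shallow white tray, fixed, outside 240 x 190 x 16 mm (x, y, z), walls and floor 5 mm thick; origin under its centre, on the table; empty at the start
- jig: wooden jig, fixed: base 260 x 226 x 6 mm, origin under its centre, on the table; two beds side by side, left (+y) and right (-y), lengthways along x; the keeper bar's pin stands at x = -105, y = 0 mm, brass stop posts (top 38 mm over the table) on ears at x = +46, y = +131 and -131 mm
- bed_l (a point): centre of the floor of the left bed (at y = +70 mm in the jig's frame); the floor is 6 mm over the table, 176 mm long (x) by 64 mm wide (y), with a rim 6 mm high all round
- bed_r (a point): centre of the floor of the right bed (at y = -70 mm in the jig's frame); the floor is 6 mm over the table, 176 mm long (x) by 64 mm wide (y), with a rim 6 mm high all round
- bar (a joint): angle of the keeper bar about its upright pin: 0 points along the jig's +x between the beds, positive swings to the left (+y) bed, stops at +0.64 (against the left post, lying slantwise over the left bed) and -0.64 (right). Starts somewhere near the middle. Stiff: it stays where it is left and needs about 1 N at the knob. The bar is 18 wide, its underside 30 and top 38 mm over the table, and passes above a key lying in a bed (key's top 18 mm over the table)
- pin (a point): axis of the bar's pin, 30 mm over the table
- knob (a point): middle of the upright round knob near the free end of the keeper bar, 205 mm from the pin; the knob has diameter 16 mm and stands from 38 to 66 mm over the table (this point 52); push it sideways from above the table
- key_c (a point): the buried steel instrument key, 153 mm long: a straight arm 12 wide along x, two cross tubes 44 mm long (along y, diameter 12) at x = -38 and +38 mm, a round cup of radius 15 at the +x end (to x = +77) and a round touchpiece of radius 10 at the -x end (to x = -76); everything is 12 mm high and flat, about 90 g. It can be gripped across the bare arm between the cross tubes; either way round and either side up will do. This point is its centre, 6 mm over its underside
- done_l_c (a point): finished key already lying in the left bed of the jig at some starts (exactly one of done_l_c and done_r_c is present); same shape as key_c. This point is its centre. To be left alone
- done_r_c (a point): finished key already lying in the right bed of the jig at some starts (exactly one of done_l_c and done_r_c is present); same shape as key_c. This point is its centre. To be left alone
- carton1_c (a point): always present; cardboard pad carton, a box 58 x 42 x 28 mm (x, y, z), about 50 g, loose part in the parts bin; lies flat at first, its z axis up. This point is its centre
- carton2_c (a point): always present; cardboard pad carton, a box 58 x 42 x 28 mm (x, y, z), about 50 g, loose part in the parts bin; lies flat at first, its z axis up. This point is its centre
- tin1_c (a point): may be absent; round metal tin, diameter 46, height 24 mm (z is its axis), about 50 g, loose part in the parts bin; lies flat at first, its z axis up. This point is its centre
- tin2_c (a point): may be absent; round metal tin, diameter 46, height 24 mm (z is its axis), about 50 g, loose part in the parts bin; lies flat at first, its z axis up. This point is its centre
- cork1_c (a point): may be absent; cork block 54 x 32 x 24 mm (x, y, z), 30 g, loose part in the parts bin; lies flat at first, its z axis up. This point is its centre
- cork2_c (a point): may be absent; cork block 54 x 32 x 24 mm (x, y, z), 30 g, loose part in the parts bin; lies flat at first, its z axis up. This point is its centre
- bottle: bystander: clear water bottle, diameter 66, height 190 mm, origin under its centre; leave alone
- oiler: bystander: small white oil bottle, diameter 38, height 90 mm, origin under its centre; leave alone
- driver: bystander: screwdriver lying on the table; leave alone
Things that resemble listed ones, but are neither listed nor needed, are in the scene too. What is shaped like the part that bears carton1_c but red or turquoise is not meant.

How it is judged:
By the outcome, as a careful person would: the job done as asked, in the order asked, and still so for the second after the job is handed in, with the robot touching nothing.
Of done_l, done_r only 1 to 1 are there at a start; the rules pass over those that are not, and their reading is None.
Of tin1, cork1, tin2, cork2 only 2 to 4 are there at a start; the rules pass over those that are not, and their reading is None.
At some moment in a run one of tin1, cork1, tin2, cork2, carton1, carton2 may be knocked a few centimetres aside while the robot is not near it.
Once in a run the grip may slacken for a moment while it holds something.
It also fails if it takes over 210 s, if anything falls off the work surface, if the arm or the gripper's body presses on something with over 40 N, if the wrist force passes 120 N, or if a joint passes its speed limit or range.

## Working session

There is one attempt and no reset: what is moved stays moved. The work goes in short steps, Python scripts to look and compute and a shell command to move; the robot and the scene stay as the last step left them, time stands still between calls to the robot, and variables do not carry over. Pictures are saved under pics/ and viewed, at most 14 in all, crops included, and the job is handed in when it is done.

```bash
mkdir -p pics
cat > h.py <<'E'
import numpy as np, cv2
from rig import manip
from scipy.spatial.transform import Rotation as R
def snap(name,fn=None):
    im=manip.get_image(name)[:,:,:3]
    if fn: cv2.imwrite('pics/'+fn,im[:,:,::-1])
    return im
def cam(n):
    c=manip.camera_params(n); o=np.array(c['orientation'],float)
    M=o if o.shape==(3,3) else (R.from_euler('xyz',o).as_matrix() if o.size==3 else R.from_quat(o).as_matrix())
    return c,M
def ray(n,u,v):
    c,M=cam(n)
    K=np.array([[c['fx'],0,c['cx']],[0,c['fy'],c['cy']],[0,0,1.]])
    p=cv2.undistortPoints(np.array([[[u,v]]],float),K,np.array([c['k1'],0,0,0.]))[0,0]
    return np.array(c['eye']),M@np.array([p[0],-p[1],-1.])
def on(n,u,v,z):
    e,d=ray(n,u,v); return e+d*(z-e[2])/d[2]
def proj(n,P):
    c,M=cam(n); q=M.T@(np.array(P,float)-np.array(c['eye'])); x,y=q[0]/-q[2],-q[1]/-q[2]
    s=1+c['k1']*(x*x+y*y); return c['fx']*x*s+c['cx'],c['fy']*y*s+c['cy']
E
python3 - <<'E'
from h import *
for n in('scene','top'):
    print(manip.camera_params(n)); snap(n,n+'0.png')
print(manip.read_state())
E
```

```text
{'fx': 498.1076280863448, 'fy': 498.1076280863448, 'cx': 309.0829865861141, 'cy': 202.03353905693422, 'k1': 0.022691941131392886, 'eye': array([1.32036121, 0.23220744, 0.97010671]), 'orientation': array([0.76145593, 0.01732768, 1.92729983])}
{'fx': 377.68138506846867, 'fy': 377.68138506846867, 'cx': 322.6948936715114, 'cy': 199.0728462400814, 'k1': 0.016500904779489126, 'eye': array([ 0.41638218, -0.05058772,  1.10488339]), 'orientation': array([ 0.12702118, -0.00942631, -1.57732181])}
{'time': 0.1, 'joint_pos': array([-1.36589535e+00,  2.64685747e-01,  1.60523329e+00, -1.16892500e-05,
        1.27367205e+00, -3.69268310e-02]), 'qd': array([ 0.00117416, -0.00223337, -0.00400199, -0.00103189, -0.00034315,
       -0.00103735]), 'effort': array([ 1.75909272e-04, -5.03618681e+01, -3.58070576e+01,  7.30962306e-02,
        2.33355729e-02, -5.86863030e-05]), 'tool_pos': array([ 0.16149556, -0.65474477,  0.23750938]), 'tcp_rot': array([-3.13959517e+00, -6.26163170e-05,  2.41831183e-01]), 'contact_force': array([-0.54449637,  0.72942835, -0.8761716 ]), 'wrist_torque': array([ 0.01392023, -0.0198755 , -0.02466003]), 'grasp_force': 0.0, 'width': 0.08790810583598951}
```

View pics/top0.png

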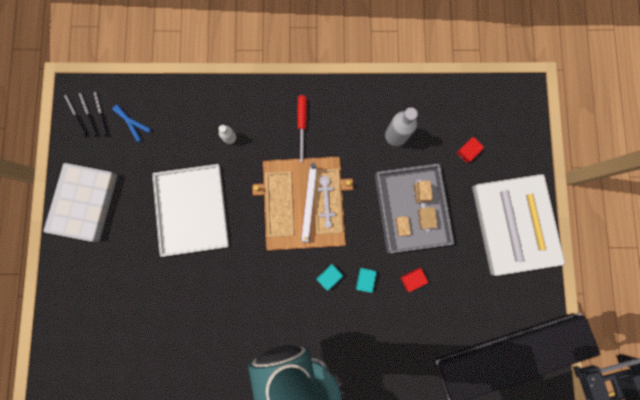

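View pics/scene0.png

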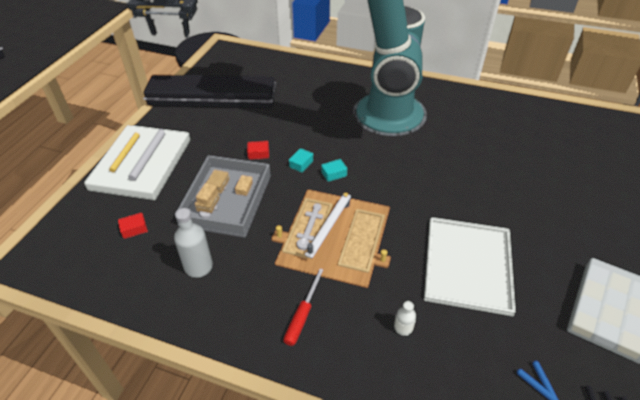

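The top view (x up, y left) shows the bin at (414,208), the white empty tray at (190,210) and the jig at (303,203). The jig's finished key lies in the right bed at (326,200), so the left bed at (279,203) is empty. The other white tray at (518,225) holds rods and is a decoy, as are the red and turquoise boxes. Next I'll enlarge the bin.

Run:
```python
from h import *
t=cv2.imread('pics/top0.png')[155:260,365:465]; s=cv2.imread('pics/scene0.png')[145:245,170:280]
a=cv2.resize(t,(int(100*5.6),588),interpolation=3)[:, :400*1+160]; 
a=cv2.resize(t,(400,420),interpolation=3); b=cv2.resize(s,(400,364),interpolation=3)
o=np.zeros((420,800,3),np.uint8); o[:,:400]=a; o[:364,400:]=b; cv2.imwrite('pics/c0.png',o)
```

```text
(no output)
```

View pics/c0.png

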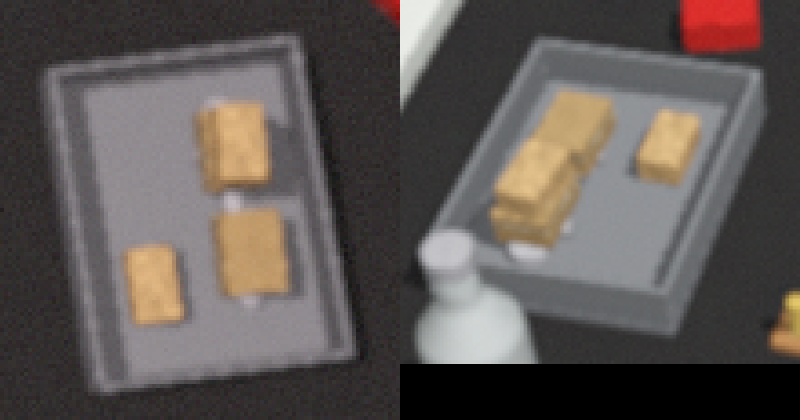

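The crop shows a cork on the far carton (crop 243,143), a bare carton below it at (252,252), and a cork on the floor on the +y side at (153,285). Key ends peep out at (215,103) and (250,300). There are no tins.

```bash
cat >> h.py <<'E'
def plan(wps,start=None):
    "wps: (x,y,z,yaw) tool down; prints tool-frame delta (mm) and turn about tool z"
    s=manip.read_state()
    p=np.array(s['tool_pos']); M=R.from_euler('xyz',s['tcp_rot'])
    if start is not None: p=np.array(start[:3]); M=R.from_euler('xyz',[np.pi,0,start[3]])
    for w in wps:
        N=R.from_euler('xyz',[np.pi,0,w[3]]); d=M.inv().apply(np.array(w[:3])-p); r=(M.inv()*N).as_rotvec()
        print('  to',np.round(w,3),'d',np.round(d*1000,1),'rot',np.round(r,3)); p=np.array(w[:3]); M=N
E
python3 - <<'E'
from h import *
im=cv2.imread('pics/top0.png'); hsv=cv2.cvtColor(im,cv2.COLOR_BGR2HSV)
print('bin',[np.round(on('top',365+(U+.5)/4-.5,155+(V+.5)/4-.5,.045)[:2],3) for U,V in((45,68),(298,36),(357,357),(97,392))])
w=cv2.inRange(hsv,(0,0,150),(180,50,255))
b=cv2.inRange(hsv,(8,70,60),(28,255,255))
def rects(m,box,name,minA,z):
    x0,y0,x1,y1=box; c,_=cv2.findContours(m[y0:y1,x0:x1],0,2)
    for k in c:
        if cv2.contourArea(k)<minA: continue
        r=cv2.minAreaRect(k+np.array([x0,y0])); B=cv2.boxPoints(r); Q=np.array([on('top',u,v,z)[:2] for u,v in B])
        e=Q[1]-Q[0]; f=Q[2]-Q[1]
        L=e if np.hypot(*e)>np.hypot(*f) else f; L=L*np.sign(L[0]) 
        print(name,np.round(r[0],1),'ctr',np.round(Q.mean(0),4),'sz',np.round([np.hypot(*e),np.hypot(*f)],3),'yaw',round(np.arctan2(L[1],L[0]),3))
rects(w,(140,155,240,265),'tray',500,.016)
rects(b,(250,150,355,260),'jig',500,.006)
for z in(.069,.045,.029): print(z); rects(b,(370,160,460,255),'item',60,z)
for n,u,v,z in(('bottle cap',411,114,.19),('bottlebase',397,140,0),('postL',258,189,.038),('postR',347,184,.038)): print(n,np.round(on('top',u,v,z)[:2],3))
E
```

```text
bin [array([ 0.63 , -0.214]), array([ 0.652, -0.396]), array([ 0.424, -0.427]), array([ 0.401, -0.245])]
tray [189.1 209.8] ctr [0.5279 0.3231] sz [0.198 0.248] yaw 0.138
jig [302.8 202.9] ctr [ 0.5478 -0.0039] sz [0.304 0.271] yaw -1.528
0.069
item [402.9 225.9] ctr [ 0.4734 -0.2808] sz [0.036 0.053] yaw 0.106
item [427.3 217.6] ctr [ 0.4958 -0.3487] sz [0.048 0.057] yaw 0.066
item [423.  191.2] ctr [ 0.5693 -0.3397] sz [0.048 0.059] yaw 0.081
0.045
item [402.9 225.9] ctr [ 0.4747 -0.2861] sz [0.036 0.055] yaw 0.106
item [427.3 217.6] ctr [ 0.4977 -0.3556] sz [0.049 0.058] yaw 0.066
item [423.  191.2] ctr [ 0.5728 -0.3464] sz [0.049 0.06 ] yaw 0.081
0.029
item [402.9 225.9] ctr [ 0.4756 -0.2897] sz [0.037 0.055] yaw 0.106
item [427.3 217.6] ctr [ 0.4989 -0.3602] sz [0.05  0.059] yaw 0.066
item [423.  191.2] ctr [ 0.5752 -0.3509] sz [0.05  0.061] yaw 0.081
bottle cap [ 0.748 -0.284]
bottlebase [ 0.736 -0.287]
postL [0.583 0.123]
postR [ 0.596 -0.131]
```

Run:
```python
from h import *
c=on('top',425.4,190.4,.069)[:2]; print(c)
s=on('scene',170+(540-400+.5)*.275-.5,145+(170+.5)*.275-.5,.069)[:2]; print('scene',s)
print('carton near top', on('top',365+253.5/4-.5,155+252/4-.5,.045)[:2])
plan([(c[0],c[1],.15,.08),(c[0],c[1],.048,.08),(c[0],c[1],.15,.08),(.576,.375,.15,.08)])
```

```text
[ 0.5713751  -0.34660109]
scene [ 0.57169464 -0.33927385]
carton near top [ 0.49780028 -0.35725512]
  to [ 0.571 -0.347  0.15   0.08 ] d [ 471.7 -200.8   87.9] rot [-0.002  0.     0.162]
  to [ 0.571 -0.347  0.048  0.08 ] d [  0.  -0. 102.] rot [0. 0. 0.]
  to [ 0.571 -0.347  0.15   0.08 ] d [   0.    0. -102.] rot [0. 0. 0.]
  to [0.576 0.375 0.15  0.08 ] d [  62.3 -718.9   -0. ] rot [0. 0. 0.]
```

```bash
python3 -m jog '[[[0,0,0,0,0,0.081,0.68],[0,0,0,0,0,0.081,0.68],[0.031,-0.0198,0,0,0,0,0.68],[0.031,-0.0198,0,0,0,0,0.68],[0.031,-0.0198,0,0,0,0,0.68]]]' 20
python3 -m jog '[[[0.031,-0.0198,0,0,0,0,0.68],[0.031,-0.0198,0,0,0,0,0.68],[0.031,-0.0198,0,0,0,0,0.68],[0.031,-0.0198,0,0,0,0,0.68],[0.031,-0.0198,0,0,0,0,0.68]]]'
python3 -m jog '[[[0.031,-0.0198,0,0,0,0,0.68],[0.031,-0.0198,0,0,0,0,0.68],[0.031,-0.0198,0,0,0,0,0.68],[0.031,-0.0198,0,0,0,0,0.68],[0.031,-0.0198,0,0,0,0,0.68]]]'
python3 -m jog '[[[0.031,-0.0198,0,0,0,0,0.68],[0,0,0,0,0,0,0.68],[0,0,0,0,0,0,0.68]]]'
python3 - <<'E'
from h import *
t=snap('top')[155:260,365:465]; s=snap('scene')[120:245,170:295]
o=np.zeros((420,800,3),np.uint8); o[:,:400]=cv2.resize(t,(400,420),interpolation=3); o[:400,400:]=cv2.resize(s,(400,400),interpolation=3); cv2.imwrite('pics/c1.png',o[:,:,::-1])
plan([(.5715,-.344,.15,.08)])
E
```

```text
time: 0.6
tool_pos: [0.25, -0.5877, 0.2379]
tcp_rot: [-3.14, 0.0, 0.079]
contact_force: [0.1, 0.3, -0.2]
width: 0.0597
grasp_force: 0.0
time: 1.1
tool_pos: [0.397, -0.4764, 0.2381]
tcp_rot: [-3.141, 0.001, 0.08]
contact_force: [0.3, -0.1, -0.5]
width: 0.0601
grasp_force: 0.0
time: 1.6
tool_pos: [0.5436, -0.3653, 0.2381]
tcp_rot: [-3.141, 0.001, 0.08]
contact_force: [0.1, -0.1, -0.3]
width: 0.06
grasp_force: 0.0
time: 1.9
tool_pos: [0.5723, -0.3437, 0.2379]
tcp_rot: [-3.141, 0.001, 0.082]
contact_force: [0.4, -0.7, 1.0]
width: 0.0599
grasp_force: 0.0
  to [ 0.572 -0.344  0.15   0.08 ] d [ 0.4 -0.8 88.2] rot [-0.     0.001 -0.001]
```

View pics/c1.png

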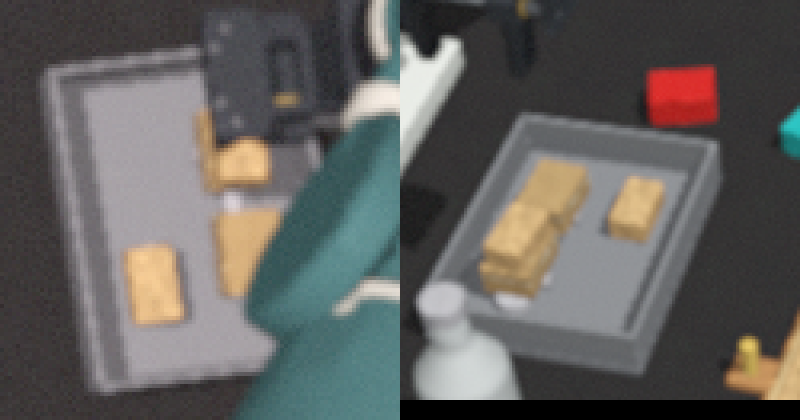

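Both views show the cork still on the far carton, with the gripper above it. Descending.

```bash
python3 -m jog '[[[0,0,0.04,0,0,0,0.68],[0,0,0.04,0,0,0,0.68],[0,0,0.04,0,0,0,0.68],[0,0,0.03,0,0,0,0.68],[0,0,0.02,0,0,0,0.68]]]'
python3 -m jog '[[[0,0,0.01,0,0,0,0.68],[0,0,0.01,0,0,0,0.68],[0,0,0,0,0,0,0.4],[0,0,0,0,0,0,0.2],[0,0,0,0,0,0,0.2]]]' 15
python3 -m jog '[[[0,0,0,0,0,0,0.2],[0,0,0,0,0,0,0.2],[0,0,-0.01,0,0,0,0.2],[0,0,-0.02,0,0,0,0.2],[0,0,-0.02,0,0,0,0.2]]]' 15
```

```text
time: 2.5
tool_pos: [0.5691, -0.3447, 0.0655]
tcp_rot: [-3.139, 0.004, 0.078]
contact_force: [0.2, -0.1, -0.2]
width: 0.0603
grasp_force: 0.0
time: 3.0
tool_pos: [0.5731, -0.3451, 0.0503]
tcp_rot: [3.14, -0.002, 0.08]
contact_force: [0.8, 0.3, 0.4]
width: 0.0378
grasp_force: 0.0
time: 3.5
tool_pos: [0.5717, -0.344, 0.0991]
tcp_rot: [-3.141, 0.001, 0.08]
contact_force: [0.9, -1.0, -0.2]
width: 0.0322
grasp_force: 14.8
```

```bash
python3 -m jog '[[[0,0,-0.025,0,0,0,0.2],[0,0,-0.025,0,0,0,0.2],[0.0034,-0.0398,0,0,0,0,0.2],[0.0034,-0.0398,0,0,0,0,0.2],[0.0034,-0.0398,0,0,0,0,0.2]]]'
for i in 1 2 3; do python3 -m jog '[[[0.0034,-0.0398,0,0,0,0,0.2],[0.0034,-0.0398,0,0,0,0,0.2],[0.0034,-0.0398,0,0,0,0,0.2],[0.0034,-0.0398,0,0,0,0,0.2],[0.0034,-0.0398,0,0,0,0,0.2]]]'|grep -v -e rot -e contact; done
python3 -m jog '[[[0,0,0.04,0,0,0,0.2],[0,0,0.04,0,0,0,0.2],[0,0,0.03,0,0,0,0.2],[0,0,0.015,0,0,0,0.2],[0,0,0.009,0,0,0,0.2]]]'
python3 -m jog '[[[0,0,0.003,0,0,0,0.2],[0,0,0,0,0,0,0.2],[0,0,0.001,0,0,0,0.2],[0,0,0,0,0,0,0.2]]]'
```

```text
time: 4.0
tool_pos: [0.5728, -0.2236, 0.1497]
tcp_rot: [3.141, -0.001, 0.079]
contact_force: [0.4, 1.0, -0.3]
width: 0.0321
grasp_force: 14.8
time: 4.5
tool_pos: [0.5737, -0.0232, 0.1495]
width: 0.0323
grasp_force: 14.8
time: 5.0
tool_pos: [0.5747, 0.1766, 0.1495]
width: 0.032
grasp_force: 14.8
time: 5.5
tool_pos: [0.5757, 0.3763, 0.1494]
width: 0.032
grasp_force: 14.8
time: 6.0
tool_pos: [0.5752, 0.3741, 0.0133]
tcp_rot: [3.141, 0.002, 0.08]
contact_force: [0.3, -0.3, -0.1]
width: 0.0324
grasp_force: 14.8
time: 6.4
tool_pos: [0.5771, 0.3751, 0.0124]
tcp_rot: [-3.14, -0.002, 0.08]
contact_force: [0.1, -0.1, 0.3]
width: 0.0323
grasp_force: 14.8
```

```bash
python3 -m jog '[[[0,0,0.002,0,0,0,0.2],[0,0,0,0,0,0,0.2],[0,0,0,0,0,0,0.5],[0,0,0,0,0,0,0.62],[0,0,0,0,0,0,0.62]]]'
python3 -m jog '[[[0,0,-0.02,0,0,0,0.66],[0,0,-0.03,0,0,0,0.68],[0,0,-0.045,0,0,0,0.68],[0,0,-0.045,0,0,0,0.68],[0,0,0,0,0,0,0.68]]]'
python3 - <<'E'
from h import *
t=snap('top','top1.png'); s=snap('scene','scene1.png')
o=np.zeros((520,800,3),np.uint8); o[:420,:400]=cv2.resize(t[155:260,365:465],(400,420),interpolation=3); o[:400,400:]=cv2.resize(s[120:245,170:295],(400,400),interpolation=3)
o[420:,:200]=t[160:260,140:340];o[420:,400:600]=s[210:310,400:600]; cv2.imwrite('pics/c2.png',o[:,:,::-1])
hsv=cv2.cvtColor(t,cv2.COLOR_RGB2HSV);b=cv2.inRange(hsv,(8,70,60),(28,255,255))
for x0,y0,x1,y1 in((370,160,460,255),):
    for k in cv2.findContours(b[y0:y1,x0:x1],0,2)[0]:
        if cv2.contourArea(k)>60:
            r=cv2.minAreaRect(k+np.array([x0,y0])); print(r,[np.round(on('top',*r[0],z)[:2],4) for z in(.045,.029)])
E
```

```text
time: 6.9
tool_pos: [0.5757, 0.3744, 0.0083]
tcp_rot: [3.141, 0.001, 0.08]
contact_force: [-0.5, -0.2, -1.0]
width: 0.0532
grasp_force: 0.0
time: 7.4
tool_pos: [0.5805, 0.3772, 0.1575]
tcp_rot: [-3.135, -0.013, 0.08]
contact_force: [1.5, 0.9, 0.9]
width: 0.0599
grasp_force: 0.0
((402.9199523925781, 225.9399871826172), (19.374725341796875, 12.869343757629395), 81.8698959350586) [array([ 0.4744, -0.2862]), array([ 0.4753, -0.2897])]
((427.28466796875, 217.7769317626953), (20.46573257446289, 16.99275779724121), 82.87498474121094) [array([ 0.497 , -0.3556]), array([ 0.4982, -0.3602])]
((423.0675964355469, 191.90541076660156), (20.87866973876953, 16.933095932006836), 80.53767395019531) [array([ 0.5707, -0.3467]), array([ 0.573 , -0.3511])]
```

View pics/c2.png

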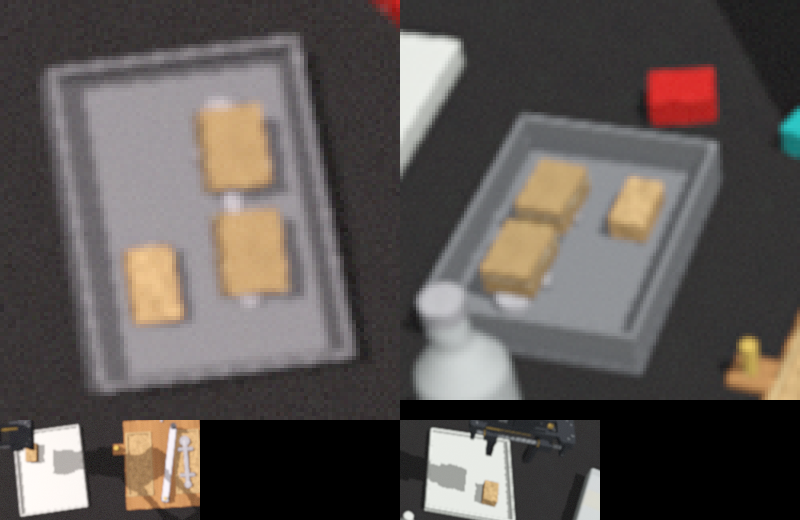

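The bin now holds two cartons, at crop (235,147) and (252,252), and the floor cork at (153,285). The first cork sits in the tray. Next is the far carton.

```bash
python3 -m jog '[[[0,0,0,0,0,-0.01,0.68],[-0.0039,0.04,0,0,0,0,0.68],[-0.0039,0.04,0,0,0,0,0.68],[-0.0039,0.04,0,0,0,0,0.68]]]'|grep pos
for i in 1 2 3; do python3 -m jog '[[[-0.0039,0.04,0,0,0,0,0.68],[-0.0039,0.04,0,0,0,0,0.68],[-0.0039,0.04,0,0,0,0,0.68],[-0.0039,0.04,0,0,0,0,0.68],[-0.0039,0.04,0,0,0,0,0.68]]]'|grep -e pos; done
python3 -m jog '[[[0,0,0,0,0,0,0.68],[0,0,0.02,0,0,0,0.68],[0,0,0.03,0,0,0,0.68],[0,0,0,0,0,0,0.68],[0,0,0,0,0,0,0.68]]]'
python3 -c "from h import *; plan([(.571,-.348,.021,.09)])"
```

```text
tool_pos: [0.5731, 0.2523, 0.1454]
tool_pos: [0.5716, 0.0514, 0.1459]
tool_pos: [0.5701, -0.149, 0.1458]
tool_pos: [0.5689, -0.3495, 0.1455]
time: 9.9
tool_pos: [0.5692, -0.3471, 0.0964]
tcp_rot: [-3.138, 0.004, 0.09]
contact_force: [-1.0, -1.0, 0.1]
width: 0.0603
grasp_force: 0.0
  to [ 0.571 -0.348  0.021  0.09 ] d [ 2.   1.3 75.4] rot [-0.003  0.004  0.   ]
```

```bash
python3 -m jog '[[[0.002,0.001,0.03,0,0,0,0.68],[0,0,0.025,0,0,0,0.68],[0,0,0.015,0,0,0,0.68],[0,0,0.005,0,0,0,0.68],[0,0,0,0,0,0,0.68]]]' 15
python3 -m jog '[[[0,0,0,0,0,0,0.4],[0,0,0,0,0,0,0.3],[0,0,0,0,0,0,0.3],[0,0,0,0,0,0,0.3]]]' 20
python3 -m jog '[[[0,0,-0.01,0,0,0,0.3],[0,0,-0.02,0,0,0,0.3],[0,0,-0.03,0,0,0,0.3],[0,0,-0.03,0,0,0,0.3],[0,0,-0.035,0,0,0,0.3]]]'
python3 -m jog '[[[0,0,0,0,0,0,0.3]]]'
```

```text
time: 10.4
tool_pos: [0.5728, -0.3494, 0.0237]
tcp_rot: [-3.141, 0.0, 0.09]
contact_force: [-1.0, -0.4, -0.0]
width: 0.0599
grasp_force: 0.0
time: 10.8
tool_pos: [0.5737, -0.3502, 0.0253]
tcp_rot: [3.14, -0.002, 0.09]
contact_force: [-0.4, 0.3, 4.0]
width: 0.0419
grasp_force: 20.0
time: 11.3
tool_pos: [0.5719, -0.3491, 0.1492]
tcp_rot: [-3.14, 0.002, 0.09]
contact_force: [-0.8, 0.1, -0.4]
width: 0.0422
grasp_force: 20.0
time: 11.4
tool_pos: [0.5761, -0.3519, 0.1558]
tcp_rot: [3.135, -0.009, 0.09]
contact_force: [0.4, -0.6, -1.0]
width: 0.0419
grasp_force: 20.0
```

```bash
python3 -m jog '[[[0,0,0,0,0,0,0.3],[0,0,0,0,0,0,0.3],[-0.0022,-0.0397,0,0,0,0,0.3],[-0.0022,-0.0397,0,0,0,0,0.3],[-0.0022,-0.0397,0,0,0,0,0.3]]]'|grep -e pos -e wid
for i in 1 2 3; do python3 -m jog '[[[-0.0022,-0.0397,0,0,0,0,0.3],[-0.0022,-0.0397,0,0,0,0,0.3],[-0.0022,-0.0397,0,0,0,0,0.3],[-0.0022,-0.0397,0,0,0,0,0.3],[-0.0022,-0.0397,0,0,0,0,0.3]]]'|grep -e pos -e wid; done
python3 -m jog '[[[0,0,0.04,0,0,0,0.3],[0,0,0.04,0,0,0,0.3],[0,0,0.03,0,0,0,0.3],[0,0,0.015,0,0,0,0.3],[0,0,0,0,0,0,0.3]]]'
python3 -m jog '[[[0,0,0.004,0,0,0,0.3],[0,0,0.003,0,0,0,0.3],[0,0,0,0,0,0,0.3],[0,0,0,0,0,0,0.3]]]'
```

```text
tool_pos: [0.5536, -0.23, 0.146]
width: 0.0422
tool_pos: [0.5247, -0.0333, 0.1465]
width: 0.042
tool_pos: [0.496, 0.1629, 0.1466]
width: 0.042
tool_pos: [0.4674, 0.3592, 0.1463]
width: 0.0416
time: 13.9
tool_pos: [0.4663, 0.3564, 0.0197]
tcp_rot: [3.138, 0.007, 0.09]
contact_force: [-0.4, -0.5, -0.5]
width: 0.0419
grasp_force: 20.0
time: 14.3
tool_pos: [0.4701, 0.359, 0.018]
tcp_rot: [-3.14, -0.002, 0.09]
contact_force: [0.8, 0.4, -1.8]
width: 0.0413
grasp_force: 20.0
```

```bash
python3 -m jog '[[[0,0,0.002,0,0,0,0.3],[0,0,0.002,0,0,0,0.3],[0,0,0,0,0,0,0.3],[0,0,0,0,0,0,0.3]]]'
python3 -m jog '[[[0,0,0,0,0,0,0.5],[0,0,0,0,0,0,0.68],[0,0,0,0,0,0,0.68],[0,0,-0.02,0,0,0,0.68],[0,0,-0.03,0,0,0,0.68]]]'
python3 -m jog '[[[0,0,-0.04,0,0,0,0.68],[0,0,-0.045,0,0,0,0.68],[0,0,0,0,0,0,0.68],[0,0,0,0,0,0,0.68]]]'
python3 - <<'E'
from h import *
t=snap('top','top2.png'); s=snap('scene','scene2.png')
o=np.zeros((520,800,3),np.uint8); o[:420,:400]=cv2.resize(t[155:260,365:465],(400,420),interpolation=3); o[:400,400:]=cv2.resize(s[120:245,170:295],(400,400),interpolation=3)
o[420:,:200]=t[160:260,140:340];o[420:,400:600]=s[210:310,400:600]; cv2.imwrite('pics/c3.png',o[:,:,::-1])
hsv=cv2.cvtColor(t,cv2.COLOR_RGB2HSV);b=cv2.inRange(hsv,(8,70,60),(28,255,255))
for x0,y0,x1,y1 in((370,160,460,255),):
    for k in cv2.findContours(b[y0:y1,x0:x1],0,2)[0]:
        if cv2.contourArea(k)>60:
            r=cv2.minAreaRect(k+np.array([x0,y0])); print(r,[np.round(on('top',*r[0],z)[:2],4) for z in(.045,.029)])
plan([(.4975,-.357,.15,.08)],)
E
```

```text
time: 14.7
tool_pos: [0.4697, 0.3589, 0.0133]
tcp_rot: [-3.141, -0.001, 0.09]
contact_force: [0.1, 0.3, 3.4]
width: 0.0418
grasp_force: 20.0
time: 15.2
tool_pos: [0.4671, 0.357, 0.0606]
tcp_rot: [3.139, 0.005, 0.09]
contact_force: [0.4, -0.0, -0.2]
width: 0.0599
grasp_force: 0.0
time: 15.6
tool_pos: [0.4701, 0.3592, 0.1494]
tcp_rot: [-3.14, -0.003, 0.09]
contact_force: [0.7, 1.0, -0.7]
width: 0.0597
grasp_force: 0.0
((402.9189147949219, 226.0135040283203), (19.399080276489258, 12.658721923828125), 80.53767395019531) [array([ 0.4742, -0.2862]), array([ 0.4751, -0.2897])]
((427.233642578125, 217.5697021484375), (20.370542526245117, 17.201791763305664), 84.80557250976562) [array([ 0.4976, -0.3554]), array([ 0.4988, -0.36  ])]
  to [ 0.498 -0.357  0.15   0.08 ] d [-35.  714.6  -2.8] rot [0.001 0.002 0.01 ]
```

View pics/c3.png

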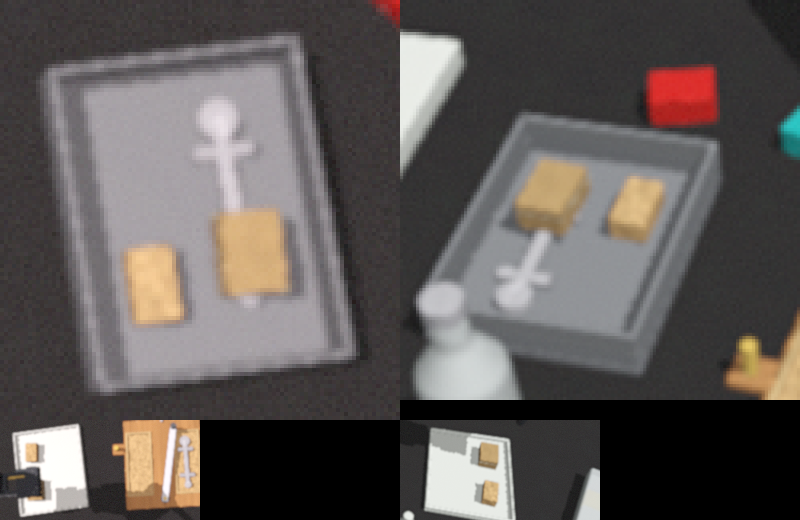

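The far carton is in the tray and the key is half uncovered, cup towards +x. The near carton at crop (252,252) is unmoved, so it is next.

```bash
python3 -m jog '[[[0,0,0,0,0,0.01,0.68],[-0.0019,0.0397,0,0,0,0,0.68],[-0.0019,0.0397,0,0,0,0,0.68],[-0.0019,0.0397,0,0,0,0,0.68]]]'|grep pos
for i in 1 2 3; do python3 -m jog '[[[-0.0019,0.0397,0,0,0,0,0.68],[-0.0019,0.0397,0,0,0,0,0.68],[-0.0019,0.0397,0,0,0,0,0.68],[-0.0019,0.0397,0,0,0,0,0.68],[-0.0019,0.0397,0,0,0,0,0.68]]]'|grep -e pos; done
python3 -m jog '[[[0,0,0,0,0,0,0.68],[0,0,0.02,0,0,0,0.68],[0,0,0.03,0,0,0,0.68],[0,0,0,0,0,0,0.68],[0,0,0,0,0,0,0.68]]]'
python3 -c "from h import *; plan([(.4975,-.3565,.021,.08)])"
```

```text
tool_pos: [0.4718, 0.2379, 0.1457]
tool_pos: [0.4781, 0.0391, 0.1461]
tool_pos: [0.4845, -0.1592, 0.146]
tool_pos: [0.491, -0.3575, 0.1456]
time: 18.1
tool_pos: [0.491, -0.355, 0.0961]
tcp_rot: [-3.139, 0.003, 0.08]
contact_force: [0.4, 0.2, 1.3]
width: 0.06
grasp_force: 0.0
  to [ 0.498 -0.356  0.021  0.08 ] d [ 6.6  2.2 75.1] rot [-0.003  0.003  0.   ]
```

```bash
python3 -m jog '[[[0.005,0.001,0.03,0,0,0,0.68],[0,0,0.025,0,0,0,0.68],[0,0,0.015,0,0,0,0.68],[0,0,0.005,0,0,0,0.68],[0,0,0,0,0,0,0.68]]]' 20
python3 -m jog '[[[0,0,0,0,0,0,0.4],[0,0,0,0,0,0,0.3],[0,0,0,0,0,0,0.3],[0,0,0,0,0,0,0.3]]]' 20
python3 -m jog '[[[0,0,-0.01,0,0,0,0.3],[0,0,-0.02,0,0,0,0.3],[0,0,-0.03,0,0,0,0.3],[0,0,-0.03,0,0,0,0.3],[0,0,-0.035,0,0,0,0.3]]]'
python3 -m jog '[[[0,0,0,0,0,0,0.3],[0,0,0,0,0,0,0.3],[0,0,0,0,0,0,0.3]]]'
python3 -c "from h import *; plan([(.589,.286,.146,.08)])"
```

```text
time: 18.6
tool_pos: [0.4972, -0.3569, 0.0228]
tcp_rot: [-3.141, 0.0, 0.08]
contact_force: [-0.2, 1.0, 0.2]
width: 0.0598
grasp_force: 0.0
time: 19.0
tool_pos: [0.498, -0.3578, 0.0241]
tcp_rot: [3.14, -0.002, 0.08]
contact_force: [0.5, 0.9, 4.5]
width: 0.042
grasp_force: 20.0
time: 19.5
tool_pos: [0.4963, -0.3565, 0.1483]
tcp_rot: [-3.14, 0.002, 0.08]
contact_force: [-0.3, -0.8, -0.9]
width: 0.0419
grasp_force: 20.0
time: 19.8
tool_pos: [0.4962, -0.3564, 0.1462]
tcp_rot: [-3.14, 0.002, 0.08]
contact_force: [0.5, -0.2, -1.1]
width: 0.0418
grasp_force: 20.0
  to [0.589 0.286 0.146 0.08 ] d [ 143.7 -632.9    1. ] rot [-0.002  0.002 -0.   ]
```

```bash
for i in 1 2 3; do python3 -m jog '[[[0.009,-0.0396,0,0,0,0,0.3],[0.009,-0.0396,0,0,0,0,0.3],[0.009,-0.0396,0,0,0,0,0.3],[0.009,-0.0396,0,0,0,0,0.3],[0.009,-0.0396,0,0,0,0,0.3]]]'|grep -e pos -e wid; done
python3 -m jog '[[[0.009,-0.0396,0,0,0,0,0.3],[0,0,0,0,0,0,0.3],[0,0,0.04,0,0,0,0.3],[0,0,0.04,0,0,0,0.3],[0,0,0.03,0,0,0,0.3]]]'
python3 -m jog '[[[0,0,0.015,0,0,0,0.3],[0,0,0.004,0,0,0,0.3],[0,0,0.003,0,0,0,0.3],[0,0,0.002,0,0,0,0.3],[0,0,0.002,0,0,0,0.3]]]'
python3 -m jog '[[[0,0,0,0,0,0,0.3],[0,0,0,0,0,0,0.3],[0,0,0,0,0,0,0.3]]]'
```

```text
tool_pos: [0.5247, -0.1542, 0.1453]
width: 0.0419
tool_pos: [0.5537, 0.0464, 0.1453]
width: 0.0417
tool_pos: [0.5828, 0.2469, 0.145]
width: 0.042
time: 21.8
tool_pos: [0.5874, 0.2841, 0.0332]
tcp_rot: [3.139, 0.006, 0.08]
contact_force: [-1.4, 0.2, -0.7]
width: 0.0415
grasp_force: 20.0
time: 22.3
tool_pos: [0.5917, 0.2865, 0.0136]
tcp_rot: [-3.141, -0.003, 0.08]
contact_force: [-1.0, -0.2, -0.3]
width: 0.0415
grasp_force: 20.0
time: 22.6
tool_pos: [0.5906, 0.2861, 0.0123]
tcp_rot: [-3.141, -0.001, 0.08]
contact_force: [-0.4, 0.8, 0.1]
width: 0.0419
grasp_force: 20.0
```

```bash
python3 -m jog '[[[0,0,0.002,0,0,0,0.3],[0,0,0,0,0,0,0.3],[0,0,0,0,0,0,0.3]]]'
python3 -m jog '[[[0,0,0,0,0,0,0.5],[0,0,0,0,0,0,0.68],[0,0,0,0,0,0,0.68],[0,0,-0.02,0,0,0,0.68],[0,0,-0.03,0,0,0,0.68]]]'
python3 -m jog '[[[0,0,-0.04,0,0,0,0.68],[0,0,-0.045,0,0,0,0.68],[0,0,0,0,0,0,0.68],[0,0,0,0,0,0,0.68]]]'
python3 - <<'E'
from h import *
t=snap('top','top3.png'); s=snap('scene','scene3.png')
o=np.zeros((520,800,3),np.uint8); o[:420,:400]=cv2.resize(t[155:260,365:465],(400,420),interpolation=3); o[:400,400:]=cv2.resize(s[120:245,170:295],(400,400),interpolation=3)
o[420:,:200]=t[160:260,140:340];o[420:,400:600]=s[210:310,400:600]; cv2.imwrite('pics/c4.png',o[:,:,::-1])
hsv=cv2.cvtColor(t,cv2.COLOR_RGB2HSV);b=cv2.inRange(hsv,(8,70,60),(28,255,255))
for x0,y0,x1,y1 in((370,160,460,255),):
    for k in cv2.findContours(b[y0:y1,x0:x1],0,2)[0]:
        if cv2.contourArea(k)>60:
            r=cv2.minAreaRect(k+np.array([x0,y0])); print(r,[np.round(on('top',*r[0],z)[:2],4) for z in(.045,.029)])
plan([(.476,-.2905,.15,.12)],)
E
```

```text
time: 22.9
tool_pos: [0.5907, 0.2863, 0.0121]
tcp_rot: [-3.141, -0.001, 0.08]
contact_force: [-4.6, -1.6, 11.3]
width: 0.042
grasp_force: 20.0
time: 23.4
tool_pos: [0.5878, 0.2849, 0.0571]
tcp_rot: [3.14, 0.006, 0.08]
contact_force: [0.3, 0.4, 0.3]
width: 0.0597
grasp_force: 0.0
time: 23.8
tool_pos: [0.5913, 0.2864, 0.1465]
tcp_rot: [-3.14, -0.003, 0.08]
contact_force: [0.1, -0.7, -0.6]
width: 0.0599
grasp_force: 0.0
((402.8918762207031, 225.85134887695312), (19.070281982421875, 12.658721923828125), 80.53767395019531) [array([ 0.4747, -0.2861]), array([ 0.4756, -0.2897])]
  to [ 0.476 -0.29   0.15   0.12 ] d [-158.7  565.1   -6.1] rot [ 0.001  0.003 -0.04 ]
```

View pics/c4.png

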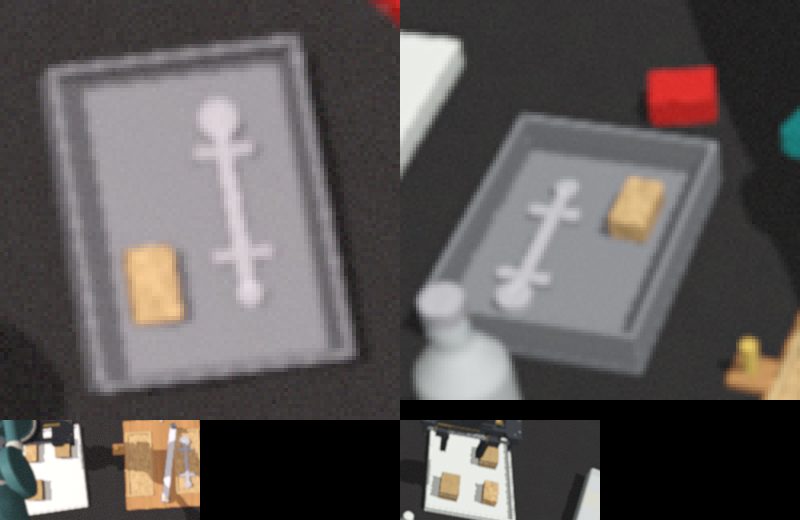

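The near carton is in the tray and the key is fully uncovered, its centre near crop (233,200). The last loose part is the floor cork at crop (153,285).

```bash
python3 -m jog '[[[0,0,0,0,0,-0.05,0.52],[-0.0134,0.0398,0,0,0,0,0.52],[-0.0134,0.0398,0,0,0,0,0.52],[-0.0134,0.0398,0,0,0,0,0.52],[-0.0134,0.0398,0,0,0,0,0.52]]]'|grep pos
for i in 1 2; do python3 -m jog '[[[-0.0134,0.0398,0,0,0,0,0.52],[-0.0134,0.0398,0,0,0,0,0.52],[-0.0134,0.0398,0,0,0,0,0.52],[-0.0134,0.0398,0,0,0,0,0.52],[-0.0134,0.0398,0,0,0,0,0.52]]]'|grep -e pos; done
python3 -m jog '[[[0,0,0,0,0,0,0.52],[0,0,0.02,0,0,0,0.52],[0,0,0.03,0,0,0,0.52],[0,0,0,0,0,0,0.52],[0,0,0,0,0,0,0.52]]]'
python3 -c "from h import *; plan([(.476,-.2908,.010,.13)])"
```

```text
tool_pos: [0.5554, 0.1195, 0.1418]
tool_pos: [0.5147, -0.0861, 0.1422]
tool_pos: [0.4743, -0.2915, 0.1421]
time: 25.9
tool_pos: [0.475, -0.2892, 0.0929]
tcp_rot: [-3.138, 0.004, 0.13]
contact_force: [0.6, -0.6, 0.4]
width: 0.046
grasp_force: 0.0
  to [ 0.476 -0.291  0.01   0.13 ] d [ 1.1  1.9 82.9] rot [-0.003  0.004  0.   ]
```

```bash
python3 -m jog '[[[0,0.001,0.03,0,0,0,0.52],[0,0,0.025,0,0,0,0.52],[0,0,0.015,0,0,0,0.52],[0,0,0.009,0,0,0,0.52],[0,0,0.002,0,0,0,0.52]]]' 20
python3 -m jog '[[[0,0,0,0,0,0,0.3],[0,0,0,0,0,0,0.2],[0,0,0,0,0,0,0.2],[0,0,0,0,0,0,0.2]]]' 15
python3 -m jog '[[[0,0,-0.01,0,0,0,0.2],[0,0,-0.02,0,0,0,0.2],[0,0,-0.03,0,0,0,0.2],[0,0,-0.03,0,0,0,0.2],[0,0,-0.045,0,0,0,0.2]]]'
python3 -m jog '[[[0,0,0,0,0,0,0.2],[0,0,0,0,0,0,0.2],[0,0,0,0,0,0,0.2]]]'
python3 -c "from h import *; plan([(.480,.271,.146,.13)])"
```

```text
time: 26.4
tool_pos: [0.4764, -0.2915, 0.0134]
tcp_rot: [-3.141, 0.001, 0.13]
contact_force: [0.7, 0.0, 0.9]
width: 0.0457
grasp_force: 0.0
time: 26.8
tool_pos: [0.4773, -0.2924, 0.0149]
tcp_rot: [3.14, -0.002, 0.13]
contact_force: [0.6, -0.1, 2.7]
width: 0.0318
grasp_force: 15.0
time: 27.3
tool_pos: [0.4747, -0.2907, 0.1483]
tcp_rot: [-3.139, 0.003, 0.13]
contact_force: [-0.2, -0.1, -1.1]
width: 0.032
grasp_force: 15.0
time: 27.6
tool_pos: [0.4755, -0.2913, 0.1478]
tcp_rot: [-3.14, 0.001, 0.13]
contact_force: [-0.8, 0.6, -0.3]
width: 0.0318
grasp_force: 15.0
  to [0.48  0.271 0.146 0.13 ] d [  77.2 -557.     2.4] rot [-0.001  0.001 -0.   ]
```

```bash
for i in 1 2; do python3 -m jog '[[[0.0055,-0.0398,0,0,0,0,0.2],[0.0055,-0.0398,0,0,0,0,0.2],[0.0055,-0.0398,0,0,0,0,0.2],[0.0055,-0.0398,0,0,0,0,0.2],[0.0055,-0.0398,0,0,0,0,0.2]]]'|grep -e pos -e wid; done
python3 -m jog '[[[0.0055,-0.0398,0,0,0,0,0.2],[0.0055,-0.0398,0,0,0,0,0.2],[0.0055,-0.0398,0,0,0,0,0.2],[0.0055,-0.0398,0,0,0,0,0.2],[0,0,0,0,0,0,0.2]]]'
python3 -m jog '[[[0,0,0.04,0,0,0,0.2],[0,0,0.04,0,0,0,0.2],[0,0,0.03,0,0,0,0.2],[0,0,0.015,0,0,0,0.2],[0,0,0.005,0,0,0,0.2]]]'
python3 -m jog '[[[0,0,0.003,0,0,0,0.2],[0,0,0.002,0,0,0,0.2],[0,0,0,0,0,0,0.2],[0,0,0,0,0,0,0.2]]]'
```

```text
tool_pos: [0.4761, -0.0892, 0.1465]
width: 0.0316
tool_pos: [0.4776, 0.1113, 0.1466]
width: 0.0321
time: 29.1
tool_pos: [0.4793, 0.2741, 0.1467]
tcp_rot: [-3.141, 0.003, 0.134]
contact_force: [0.6, -0.2, 0.3]
width: 0.0319
grasp_force: 15.0
time: 29.6
tool_pos: [0.4783, 0.2688, 0.0157]
tcp_rot: [3.139, 0.006, 0.129]
contact_force: [-0.5, -0.0, 0.0]
width: 0.0317
grasp_force: 15.0
time: 30.0
tool_pos: [0.4818, 0.2711, 0.015]
tcp_rot: [-3.141, -0.002, 0.13]
contact_force: [0.5, 0.3, -0.1]
width: 0.0319
grasp_force: 15.0
```

```bash
python3 -m jog '[[[0,0,0.002,0,0,0,0.2],[0,0,0,0,0,0,0.2],[0,0,0,0,0,0,0.2]]]'
python3 -m jog '[[[0,0,0,0,0,0,0.3],[0,0,0,0,0,0,0.5],[0,0,0,0,0,0,0.5],[0,0,-0.02,0,0,0,0.5],[0,0,-0.03,0,0,0,0.5]]]'
python3 -m jog '[[[0,0,-0.04,0,0,0,0.45],[0,0,-0.045,0,0,0,0.45],[0,0,0,0,0,0,0.45],[0,0,0,0,0,0,0.45]]]'
python3 - <<'E'
from h import *
t=snap('top','top4.png'); s=snap('scene','scene4.png')
o=np.zeros((560,800,3),np.uint8); o[:420,:400]=cv2.resize(t[155:260,365:465],(400,420),interpolation=3); o[:400,400:]=cv2.resize(s[185:305,270:390],(400,400),interpolation=3)
o[420:,:200]=t[140:280,140:340];o[400:,400:]=cv2.resize(s[210:316,400:600],(320,160)).repeat(1,0) if 0 else np.pad(cv2.resize(s[210:316,400:600],(302,160)),((0,0),(0,98),(0,0))); cv2.imwrite('pics/c5.png',o[:,:,::-1])
cv2.imwrite('pics/j.png',t[:,:,::-1])
hsv=cv2.cvtColor(t,cv2.COLOR_RGB2HSV)
E
```

```text
time: 30.3
tool_pos: [0.4819, 0.2712, 0.0144]
tcp_rot: [-3.141, -0.002, 0.13]
contact_force: [-3.1, -2.1, 12.2]
width: 0.0318
grasp_force: 15.0
time: 30.8
tool_pos: [0.4786, 0.2696, 0.0599]
tcp_rot: [3.14, 0.005, 0.13]
contact_force: [0.6, -0.3, 0.8]
width: 0.0438
grasp_force: 0.0
time: 31.2
tool_pos: [0.4817, 0.2712, 0.1483]
tcp_rot: [-3.14, -0.003, 0.13]
contact_force: [-0.3, -0.7, -0.5]
width: 0.0395
grasp_force: 0.0
```

View pics/c5.png

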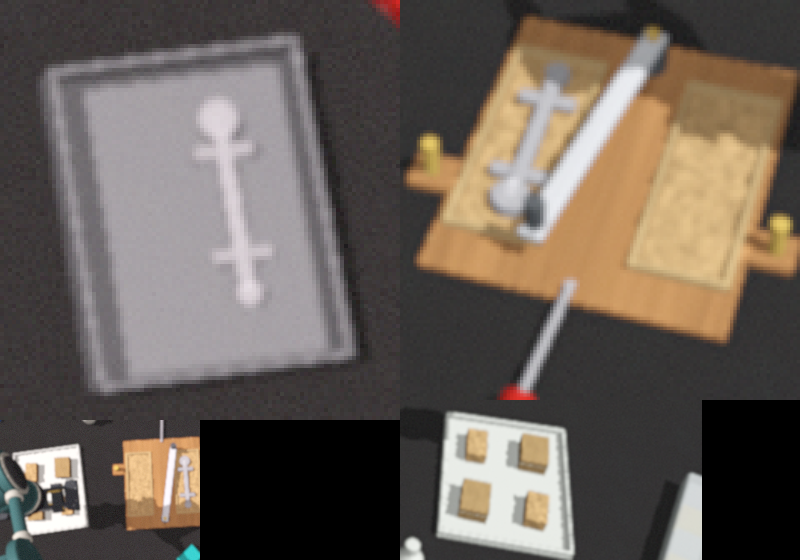

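All four loose parts stand separately on the tray floor and only the key is left in the bin: cup at crop (217,118), touchpiece at (249,293). In the jig the bar leans slightly to the right and the left bed is empty. Next I'll measure the key and jig.

Run:
```python
from h import *
q=lambda U,V:on('top',365+(U+.5)/4-.5,155+(V+.5)/4-.5,.017)[:2]
a,b,m=q(217,118),q(249,293),q(232,201.5); d=a-b
print('key mid',m,'len',np.hypot(*d),'yaw',np.arctan2(d[1],d[0]))
im=cv2.imread('pics/top0.png'); hsv=cv2.cvtColor(im,cv2.COLOR_BGR2HSV)
t=im[150:260,245:360]; print(hsv[190:215:8,279],hsv[190,262],hsv[240,285],hsv[189,255:262],hsv[184,343:352])
k=cv2.inRange(hsv,(0,150,60),(12,255,255))
o=cv2.resize(t,None,fx=5,fy=5,interpolation=3); cv2.imwrite('pics/c6.png',o)
```

```text
key mid [ 0.53636697 -0.35164954] len 0.12902177696453787 yaw 0.1404836936321572
[[ 16 108 212]
 [ 17 108 212]
 [ 16 109 217]
 [ 17 109 212]] [ 13 149 144] [ 14 138 201] [[ 19 148 213]
 [ 21 149 203]
 [ 20 157 179]
 [ 19 156 141]
 [ 17 159 122]
 [ 14 142 129]
 [ 12 145 135]] [[ 14 141 195]
 [ 14 137 192]
 [ 16 146 183]
 [ 19 147 187]
 [ 20 152 195]
 [ 20 154 195]
 [ 20 158 181]
 [ 17 150 156]
 [ 13 148 134]]
```

View pics/c6.png

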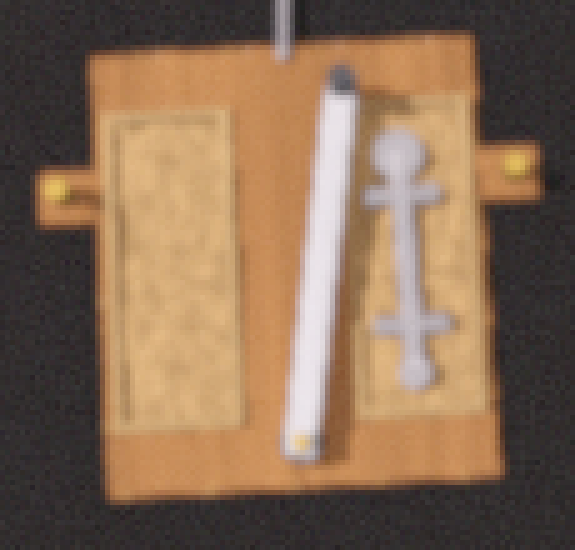

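Enlarged jig crop: left bed corners at (98,112), (233,105), (244,427), (105,432); posts at (55,190) and (515,163); knob at (342,77); pin at (300,442). The base corners are about (88,52), (474,34), (503,474), (108,500).

Run:
```python
from h import *
q=lambda U,V,z:on('top',245+(U+.5)/5-.5,150+(V+.5)/5-.5,z)[:2]
B=np.array([q(88,52,.006),q(474,34,.006),q(503,474,.006),q(108,500,.006)])
L=np.array([q(98,112,.012),q(233,105,.012),q(244,427,.012),q(105,432,.012)])
print('base',B.mean(0),'dims',[np.hypot(*(B[i]-B[i-1])) for i in range(4)])
x=(B[0]+B[1]-B[2]-B[3]);yaw=np.arctan2(x[1],x[0]); print('yaw',yaw)
y=(B[0]+B[3]-B[1]-B[2]);print(np.arctan2(-y[0],y[1]))
print('bedL',L.mean(0),[np.hypot(*(L[i]-L[i-1])) for i in range(4)])
p,r=q(55,190,.038),q(515,163,.038); d=p-r; pyaw=np.arctan2(-d[0],d[1]); print('posts',p,r,np.hypot(*d),pyaw)
Rm=lambda a:np.array([[np.cos(a),-np.sin(a)],[np.sin(a),np.cos(a)]])
for a in(yaw,pyaw):
    c=(p+r)/2-Rm(a)@[.046,0]; print('ctr by posts',c,'bed_l',c+Rm(a)@[0,.07],'bed by base',B.mean(0)+Rm(a)@[0,.07])
pin,kn=q(300,442,.04),q(342,77,.066); d=kn-pin; print('pin',pin,'knob',kn,np.hypot(*d),'world ang',np.arctan2(d[1],d[0]))
plan([(.5364,-.3516,.10,.14),(.5364,-.3516,.0075,.14)])
```

```text
base [ 0.54851843 -0.00498578] dims [np.float64(0.26396227190145455), np.float64(0.2294665425145376), np.float64(0.2605419800728913), np.float64(0.22812794462498379)]
yaw 0.054808230589170524
0.051037480927551906
bedL [0.54490172 0.0665565 ] [np.float64(0.18740208539811729), np.float64(0.07932908429606791), np.float64(0.1889321938376921), np.float64(0.07988971929446832)]
posts [0.58658138 0.12965291] [ 0.60093508 -0.13322555] 0.26327003367056423 0.05454785990738914
ctr by posts [ 0.5478273  -0.00430623] bed_l [0.54399265 0.06558865] bed by base [0.54468378 0.06490911]
ctr by posts [ 0.54782665 -0.00429428] bed_l [0.54401019 0.06560161] bed by base [0.54470198 0.0649101 ]
pin [ 0.44255769 -0.01005962] knob [ 0.64546742 -0.03468611] 0.20439868394497562 world ang -0.12077604143087121
  to [ 0.536 -0.352  0.1    0.14 ] d [-24.1 623.8  45.9] rot [ 0.001  0.002 -0.01 ]
  to [ 0.536 -0.352  0.008  0.14 ] d [ 0.  -0.  92.5] rot [0. 0. 0.]
```

```bash
python3 -m jog '[[[0,0,0,0,0,-0.01,0.45],[-0.002,0.039,0,0,0,0,0.45]]]'|grep pos
for i in 1 2 3; do python3 -m jog '[[[-0.002,0.039,0,0,0,0,0.45],[-0.002,0.039,0,0,0,0,0.45],[-0.002,0.039,0,0,0,0,0.45],[-0.002,0.039,0,0,0,0,0.45],[-0.002,0.039,0,0,0,0,0.45]]]'|grep -e pos; done
python3 -m jog '[[[0,0,0.02,0,0,0,0.45],[0,0,0.03,0,0,0,0.45],[0,0,0,0,0,0,0.45],[0,0,0,0,0,0,0.45],[0,0,0,0,0,0,0.45]]]'
python3 -m jog '[[[0,0,0,0,0,0,0.45],[0,0,0,0,0,0,0.45]]]'
python3 -c "from h import *; plan([(.5364,-.3516,.0075,.14)])"
```

```text
tool_pos: [0.4833, 0.2337, 0.1451]
tool_pos: [0.5002, 0.0357, 0.145]
tool_pos: [0.5175, -0.1585, 0.1449]
tool_pos: [0.5349, -0.3527, 0.1444]
time: 33.5
tool_pos: [0.5365, -0.3518, 0.0974]
tcp_rot: [3.141, -0.001, 0.14]
contact_force: [0.4, -0.1, -0.0]
width: 0.0398
grasp_force: 0.0
time: 33.7
tool_pos: [0.5369, -0.352, 0.0983]
tcp_rot: [3.14, -0.002, 0.14]
contact_force: [0.2, 0.2, 0.1]
width: 0.0399
grasp_force: 0.0
  to [ 0.536 -0.352  0.008  0.14 ] d [-0.6 -0.6 90.8] rot [ 0.002 -0.002  0.   ]
```

```bash
python3 -m jog '[[[0,0,0.03,0,0,0,0.45],[0,0,0.03,0,0,0,0.45],[0,0,0.018,0,0,0,0.45],[0,0,0.008,0,0,0,0.45],[0,0,0.002,0,0,0,0.45]]]' 30
python3 -m jog '[[[0,0,0.001,0,0,0,0.45],[0,0,0,0,0,0,0.2],[0,0,0,0,0,0,0],[0,0,0,0,0,0,0],[0,0,0,0,0,0,0]]]' 40
python3 -m jog '[[[0,0,0,0,0,0,0],[0,0,0,0,0,0,0],[0,0,0,0,0,0,0]]]' 40
python3 -m jog '[[[0,0,-0.005,0,0,0,0],[0,0,-0.02,0,0,0,0],[0,0,-0.03,0,0,0,0],[0,0,-0.03,0,0,0,0],[0,0,-0.02,0,0,0,0]]]'
python3 - <<'E'
from h import *
s=snap('scene'); t=snap('top'); o=np.zeros((420,800,3),np.uint8)
o[:400,:400]=cv2.resize(s[100:245,150:295],(400,400),interpolation=3); o[:,400:]=cv2.resize(t[155:260,365:465],(400,420),interpolation=3)
cv2.imwrite('pics/c7.png',o[:,:,::-1])
plan([(.5443,.0655,.10,.053)])
E
```

```text
time: 34.2
tool_pos: [0.5357, -0.3514, 0.0083]
tcp_rot: [-3.141, 0.001, 0.14]
contact_force: [0.3, -0.1, -0.8]
width: 0.0398
grasp_force: 0.0
time: 34.7
tool_pos: [0.5363, -0.3521, 0.0084]
tcp_rot: [3.141, -0.001, 0.14]
contact_force: [-0.4, 0.9, 3.7]
width: 0.0116
grasp_force: 40.0
time: 35.0
tool_pos: [0.5363, -0.352, 0.0084]
tcp_rot: [3.141, -0.001, 0.14]
contact_force: [-0.9, 0.3, 4.5]
width: 0.0116
grasp_force: 40.0
time: 35.5
tool_pos: [0.5364, -0.352, 0.1145]
tcp_rot: [3.141, -0.001, 0.14]
contact_force: [-0.0, 0.2, 0.4]
width: 0.0113
grasp_force: 40.0
  to [0.544 0.066 0.1   0.053] d [  64.5 -413.8   14.8] rot [ 0.004 -0.005  0.087]
```

View pics/c7.png

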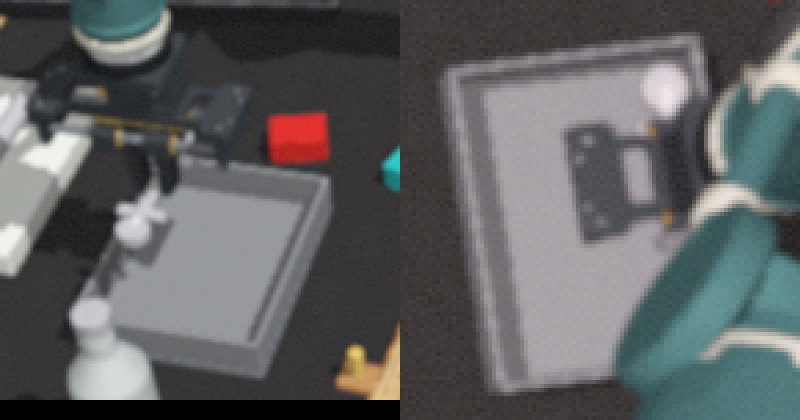

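The key hangs level in the gripper, cup at left crop (135,230) and right crop (665,88). Carrying it to the left bed.

```bash
python3 -m jog '[[[0,0,0,0,0,0.087,0],[0.0025,-0.0347,0,0,0,0,0],[0.0025,-0.0347,0,0,0,0,0]]]'|grep -e pos -e wid -e gras
for i in 1 2; do python3 -m jog '[[[0.0025,-0.0347,0,0,0,0,0],[0.0025,-0.0347,0,0,0,0,0],[0.0025,-0.0347,0,0,0,0,0],[0.0025,-0.0347,0,0,0,0,0],[0.0025,-0.0347,0,0,0,0,0]]]'|grep -e pos -e wid -e gras; done
python3 -m jog '[[[0,0,0.02,0,0,0,0],[0,0,0.03,0,0,0,0],[0,0,0,0,0,0,0],[0,0,0,0,0,0,0],[0,0,0,0,0,0,0]]]'
python3 - <<'E'
from h import *
s=snap('scene'); t=snap('top'); o=np.zeros((440,800,3),np.uint8)
o[:400,:400]=cv2.resize(s[185:305,270:390],(400,400),interpolation=3); o[:,400:]=cv2.resize(t[150:260,250:350],(400,440),interpolation=3)
cv2.imwrite('pics/c8.png',o[:,:,::-1])
plan([(.5443,.0655,.0105,.053)])
E
```

```text
tool_pos: [0.536, -0.2816, 0.1106]
width: 0.0118
grasp_force: 40.0
tool_pos: [0.5391, -0.1066, 0.1106]
width: 0.0113
grasp_force: 40.0
tool_pos: [0.5424, 0.067, 0.1107]
width: 0.0115
grasp_force: 40.0
time: 37.4
tool_pos: [0.5444, 0.0654, 0.0632]
tcp_rot: [-3.142, -0.001, 0.052]
contact_force: [0.3, -0.4, 0.5]
width: 0.0116
grasp_force: 40.0
  to [0.544 0.066 0.01  0.053] d [-0.9 -0.1 53.5] rot [-0.    -0.002 -0.001]
```

View pics/c8.png

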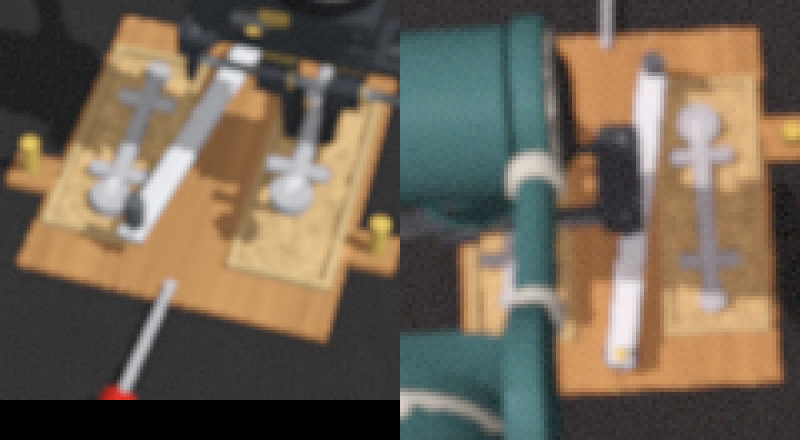

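The key is level and lines up with the left bed, cup at left crop (290,190). Lowering.

```bash
python3 -m jog '[[[0,0,0.02,0,0,0,0],[0,0,0.018,0,0,0,0],[0,0,0.009,0,0,0,0],[0,0,0.003,0,0,0,0],[0,0,0.001,0,0,0,0]]]'
python3 -m jog '[[[0,0,0.001,0,0,0,0],[0,0,0,0,0,0,0],[0,0,0,0,0,0,0]]]'
python3 -m jog '[[[0,0,0.001,0,0,0,0],[0,0,0,0,0,0,0],[0,0,0,0,0,0,0]]]'
```

```text
time: 38.0
tool_pos: [0.5443, 0.0655, 0.0121]
tcp_rot: [-3.142, -0.0, 0.053]
contact_force: [0.7, 0.6, 0.0]
width: 0.0114
grasp_force: 40.0
time: 38.3
tool_pos: [0.5445, 0.0657, 0.0113]
tcp_rot: [-3.142, -0.001, 0.053]
contact_force: [0.6, 0.5, -0.6]
width: 0.0113
grasp_force: 40.0
time: 38.6
tool_pos: [0.5439, 0.0657, 0.0097]
tcp_rot: [3.142, 0.0, 0.053]
contact_force: [-0.6, -0.4, 0.1]
width: 0.0117
grasp_force: 40.0
```

```bash
python3 -m jog '[[[0,0,0.0005,0,0,0,0],[0,0,0,0,0,0,0.1],[0,0,0,0,0,0,0.2],[0,0,0,0,0,0,0.3],[0,0,0,0,0,0,0.3]]]'
python3 -m jog '[[[0,0,-0.02,0,0,0,0.3],[0,0,-0.03,0,0,0,0.3],[0,0,-0.04,0,0,0,0.3],[0,0,-0.04,0,0,0,0.1],[0,0,0,0,0,0,0]]]'
python3 -m jog '[[[0,-0.04,0,0,0,0,0],[0,-0.04,0,0,0,0,0],[0,-0.04,0,0,0,0,0],[0,-0.04,0,0,0,0,0],[0,-0.04,0,0,0,0,0]]]'
python3 - <<'E'
from h import *
s=snap('scene'); t=snap('top'); o=np.zeros((440,800,3),np.uint8)
o[:400,:400]=cv2.resize(s[185:305,270:390],(400,400),interpolation=3); o[:,400:]=cv2.resize(t[150:260,250:350],(400,440),interpolation=3)
cv2.imwrite('pics/c9.png',o[:,:,::-1])
E
```

```text
time: 39.1
tool_pos: [0.544, 0.0656, 0.0092]
tcp_rot: [3.142, -0.0, 0.053]
contact_force: [-0.2, -0.7, -0.2]
width: 0.0263
grasp_force: 0.0
time: 39.6
tool_pos: [0.5488, 0.066, 0.146]
tcp_rot: [-3.141, -0.012, 0.053]
contact_force: [0.8, 0.6, 0.5]
width: 0.0123
grasp_force: 0.0
time: 40.1
tool_pos: [0.5327, 0.2667, 0.1383]
tcp_rot: [3.141, 0.001, 0.053]
contact_force: [0.4, -0.4, -0.0]
width: 0.0006
grasp_force: 0.0
```

View pics/c9.png

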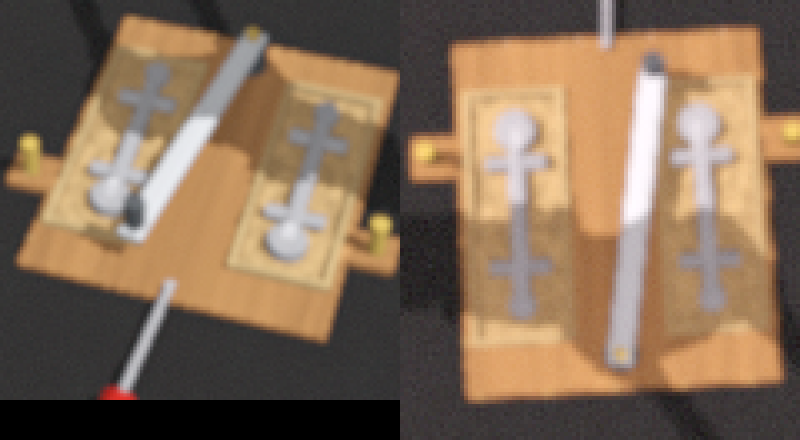

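The key lies flat and centred in the left bed, with its cup at right crop (515,130), and it has been let go. The finished key on the right is unchanged. I'll now move shut fingers to the -y side of the knob at right crop (652,65).

```bash
python3 -m jog '[[[0,0,0,0,0,0.087,0],[0,0,0,0,0,0.087,0],[0.015,0.0326,0,0,0,0,0],[0.015,0.0326,0,0,0,0,0],[0.015,0.0326,0,0,0,0,0]]]'|grep -e pos -e rot
python3 -m jog '[[[0.015,0.0326,0,0,0,0,0],[0.015,0.0326,0,0,0,0,0],[0.015,0.0326,0,0,0,0,0],[0.015,0.0326,0,0,0,0,0],[0.015,0.0326,0,0,0,0,0]]]'|grep -e pos -e rot
python3 -m jog '[[[0.015,0.0326,0,0,0,0,0],[0.015,0.0326,0,0,0,0,0],[0,0,0,0,0,0,0],[0,0,0,0,0,0,0],[0,0,0,0,0,0,0]]]'
python3 -c "from h import *; plan([(.6418,-.0745,.046,-.121)])"
```

```text
tool_pos: [0.5659, 0.1611, 0.1383]
tcp_rot: [3.141, 0.001, -0.12]
tool_pos: [0.6204, -0.0104, 0.1383]
tcp_rot: [3.141, 0.001, -0.122]
time: 41.7
tool_pos: [0.6419, -0.0759, 0.1384]
tcp_rot: [-3.141, 0.002, -0.121]
contact_force: [-0.3, -0.2, -0.5]
width: 0.0002
grasp_force: 0.0
  to [ 0.642 -0.074  0.046 -0.121] d [-0.1 -1.3 92.4] rot [-0.     0.002 -0.   ]
```

```bash
python3 -m jog '[[[0,0,0.03,0,0,0,0],[0,0,0.03,0,0,0,0],[0,0,0.022,0,0,0,0],[0,0,0.01,0,0,0,0],[0,0,0,0,0,0,0]]]'
python3 -m jog '[[[0,-0.006,0,0,0,0,0],[0,-0.006,0,0,0,0,0],[0,-0.003,0,0,0,0,0],[0,0,0,0,0,0,0]]]'
python3 -m jog '[[[0.002,-0.0164,0,0,0,-0.08,0],[0.002,-0.0164,0,0,0,-0.08,0],[0.002,-0.0164,0,0,0,-0.08,0],[0.002,-0.0164,0,0,0,-0.08,0],[0,0,0,0,0,0,0]]]'
```

```text
time: 42.2
tool_pos: [0.6411, -0.075, 0.0453]
tcp_rot: [-3.141, 0.004, -0.12]
contact_force: [0.1, 1.0, 0.3]
width: 0.0005
grasp_force: 0.0
time: 42.6
tool_pos: [0.6456, -0.0608, 0.0484]
tcp_rot: [-3.142, -0.002, -0.12]
contact_force: [-0.3, 1.2, -0.2]
width: 0.0006
grasp_force: 0.0
time: 43.1
tool_pos: [0.6529, 0.0054, 0.0476]
tcp_rot: [-3.141, -0.001, 0.201]
contact_force: [0.0, 0.4, 0.0]
width: 0.0001
grasp_force: 0.0
```

```bash
python3 -m jog '[[[0.002,-0.0164,0,0,0,-0.08,0],[0.002,-0.0164,0,0,0,-0.08,0],[0.002,-0.0164,0,0,0,-0.08,0],[0.002,-0.0164,0,0,0,-0.08,0],[0.002,-0.0164,0,0,0,-0.08,0]]]'
python3 - <<'E'
from h import *
s=snap('scene'); t=snap('top'); o=np.zeros((440,800,3),np.uint8)
o[:400,:400]=cv2.resize(s[185:305,280:400],(400,400),interpolation=3); o[:,400:]=cv2.resize(t[150:260,240:340],(400,440),interpolation=3)
cv2.imwrite('pics/c10.png',o[:,:,::-1])
E
```

```text
time: 43.6
tool_pos: [0.6337, 0.0831, 0.0476]
tcp_rot: [3.141, -0.0, 0.6]
contact_force: [-0.2, -1.6, 1.0]
width: 0.0001
grasp_force: 0.4
```

View pics/c10.png

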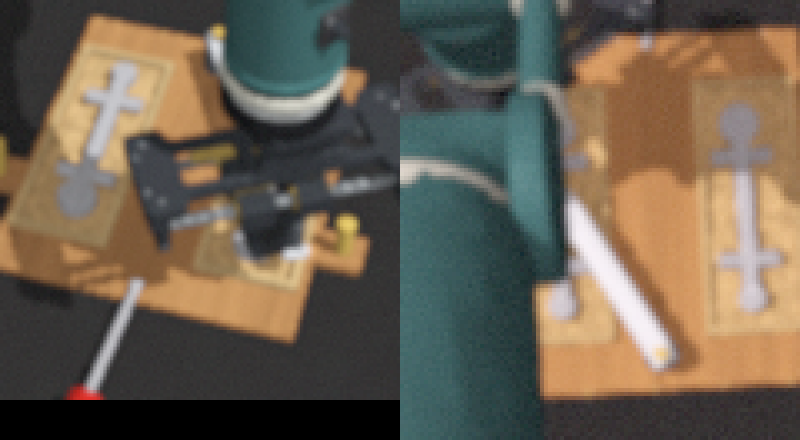

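The fingers are pushing the bar: it now lies slantwise over the left bed, from the pin at right crop (660,355) up to (575,205). I'll continue in small steps until the stop shows in the force.

```bash
for i in 1 2; do python3 -m jog '[[[0.0008,-0.0062,0,0,0,-0.03,0],[0,0,0,0,0,0,0],[0.0008,-0.0062,0,0,0,-0.03,0],[0,0,0,0,0,0,0],[0,0,0,0,0,0,0]]]' | grep -e pos -e contact -e rot; done
```

```text
tool_pos: [0.6275, 0.0946, 0.0472]
tcp_rot: [-3.142, 0.0, 0.658]
contact_force: [0.3, -0.3, -0.3]
tool_pos: [0.6209, 0.1057, 0.0472]
tcp_rot: [-3.141, 0.0, 0.719]
contact_force: [0.0, -0.2, -0.4]
```

```bash
for i in 1 2; do python3 -m jog '[[[0,-0.003,0,0,0,0,0],[0,0,0,0,0,0,0],[0,0,0,0,0,0,0]]]' | grep -e pos -e contact; done
python3 - <<'E'
from h import *
p=np.array(manip.read_state()['tool_pos'])[:2]-[.4431,-.0101]; a=.693
print('TCP in end-bar frame r,t:',p@[np.cos(a),np.sin(a)],p@[-np.sin(a),np.cos(a)])
t=snap('top');hsv=cv2.cvtColor(t,cv2.COLOR_RGB2HSV); m=cv2.inRange(hsv,(0,0,190),(180,45,255)); m[:, :255]=0; m[:,325:]=0; m[:185]=0; m[245:]=0
k=max(cv2.findContours(m,0,2)[0],key=cv2.contourArea); r=cv2.minAreaRect(k); B=cv2.boxPoints(r); Q=np.array([on('top',u,v,.038)[:2] for u,v in B])
for i in range(2):
    e=Q[i+1]-Q[i]; print(np.hypot(*e),np.arctan2(e[1],e[0]))
E
```

```text
tool_pos: [0.6193, 0.1076, 0.0473]
contact_force: [1.0, -0.6, -0.5]
tool_pos: [0.619, 0.1081, 0.0475]
contact_force: [6.0, -6.9, -3.7]
TCP in end-bar frame r,t: 0.2108401624123281 -0.021492413798730188
0.05010325070998984 -0.8718363373041561
0.12937073703039773 -2.4483603863650165
```

The bar reads 0.693 rad in the world, which is 0.64 in the jig's frame, and the force has risen to 9 N: it is on the stop. One firm nudge, then retreat and check.

```bash
python3 -m jog '[[[0,-0.001,0,0,0,0,0],[0,0,0,0,0,0,0],[0,0,0,0,0,0,0]]]' | grep -e pos -e contact
python3 -m jog '[[[0,0.006,0,0,0,0,0],[0,0.012,0,0,0,0,0],[0,0,-0.03,0,0,0,0],[0,0,-0.04,0,0,0,0],[0,0,-0.04,0,0,0,0]]]' | grep -e pos -e contact
python3 -m jog '[[[0,0.04,-0.02,0,0,0,0],[0,0.04,0,0,0,0,0],[0,0.04,0,0,0,0,0],[0,0.04,0,0,0,0,0],[0,0.04,0,0,0,0,0]]]' | grep -e pos
python3 -m jog '[[[0,0.04,0,0,0,0,0],[0,0.04,0,0,0,0,0],[0,0.04,0,0,0,0,0],[0,0,0,0,0,0,0],[0,0,0,0,0,0,0]]]' | grep -e pos
python3 - <<'E'
from h import *
s=snap('scene'); t=snap('top'); o=np.zeros((440,800,3),np.uint8)
o[:400,:400]=cv2.resize(s[185:305,280:400],(400,400),interpolation=3); o[:,400:]=cv2.resize(t[150:260,240:340],(400,440),interpolation=3)
o[400:]=0; o=np.vstack([o,np.zeros((160,800,3),np.uint8)]); o[400:600,:320]=cv2.resize(s,(320,200)); o[440:600,400:656]=cv2.resize(t,(256,160))
cv2.imwrite('pics/c11.png',o[:,:,::-1])
hsv=cv2.cvtColor(t,cv2.COLOR_RGB2HSV); m=cv2.inRange(hsv,(0,0,190),(180,45,255)); m[:, :255]=0; m[:,325:]=0; m[:155]=0; m[250:]=0
k=max(cv2.findContours(m,0,2)[0],key=cv2.contourArea); l=cv2.fitLine(k.astype(np.float32),2,0,.01,.01).ravel()
P=[on('top',l[2]+q*l[0],l[3]+q*l[1],.038)[:2] for q in(-25,25)]; e=P[1]-P[0]; print(np.arctan2(e[1],e[0]))
E
```

```text
tool_pos: [0.619, 0.1082, 0.0475]
contact_force: [7.3, -8.9, -4.3]
tool_pos: [0.6277, 0.0967, 0.1575]
contact_force: [1.2, 0.3, 0.2]
tool_pos: [0.7609, -0.0548, 0.1772]
tool_pos: [0.8388, -0.1447, 0.1756]
-2.6206874689003703
```

View pics/c11.png

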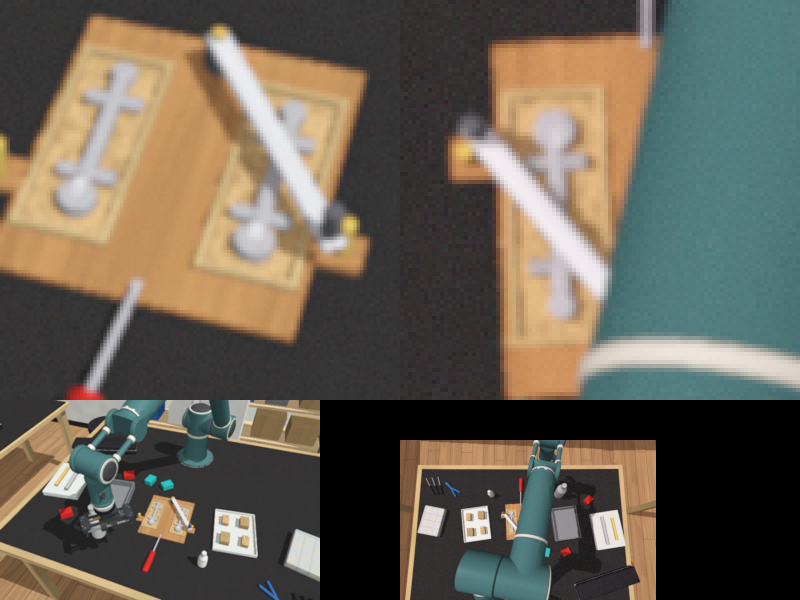

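The bar lies against the left post across the key, with the knob at left crop (335,218). The key is in its bed, the finished key is unchanged, the four parts stand apart in the tray and the bottle is upright. Handing in.

```bash
python3 -c "from rig import manip; print(manip.finish_job())"
```

```text
the job is handed in; nothing more can be done
None
```

The job is handed in: two cartons and two corks stand apart in the tray, the key lies flat in the left bed, and the keeper bar is fully against the left stop; the judge's verdict was not shown to me.

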